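Bench-test a hold-to-run key switch

TASK

Bench-test the hold-to-run key switch on the grey control station: take the key with the rectangular bow out of the wooden rack, push it into the keyhole past the sticky sprung pins until its collar seats, and keep it pressed fully home against the sprung ejector for about half a second before you turn it. Then turn it a quarter turn clockwise as far as it goes, and finish still gripping it and holding it turned, for the switch springs back when let go and a colleague needs its contacts closed to take a reading. Leave the two other keys standing in the rack and do not disturb the multimeter.

Things in the scene. Friction and masses are not known exactly. Their poses are not given: they have to be found in the camera images.
- switch_key: the key to use, upright in one of the rack's three slots (which one varies): black rectangular paddle bow with a small window, 34 wide (x) x 10 thick (y), spanning z = 4 to 40 mm. Origin on the axis, underside of its 22 dia x 4 steel collar; z up. 60 g, alike when turned half a turn. Sits on its collar, 2 to 4 mm play in the slot; lift it 45 mm to clear the rack
- bow (a point): on the bow of the key to use, 29 mm above its origin, axes as the key's: where to centre the pads, closing along y on its 10 mm thickness, so that the fingertips stay 6 mm above the collar
- key_end (a point): rounded end of the shank (8 dia) of the key to use, 34 mm below its origin, axes as the key's. Two flat wings stand out from the shank, 16 across (along x) x 5 thick (y), 4.5 to 14 mm above this point, rounded underneath
- round_key: a key not needed, in another slot: round black disc bow, 35 dia x 10 thick, wings too wide for the keyhole. Origin and axes as the key to use; top at z = 39
- square_key: a key not needed, in another slot: T-shaped, a round black cross bar 51 long, 11 thick, along x, on a steel stem; its square shank is too thick for the keyhole. Origin and axes as the key to use; top at z = 36
- key_rack: fixed wooden block, 56 (x) x 190 (y) x 45 high, origin at the centre of its underside. Three slots in its top at y = -62, 0, +62, each 24 along y, 13 along x, 40 deep; the bows stand along y
- station: grey die-cast control station lying on its back, fixed: 110 (x) x 170 (y) x 58 high, origin at the centre of its underside, z up. On the lid: the key switch at y = -35 (steel bezel 41 dia, its rim 15 above the lid), a white pilot lamp at y = +45, corner screws; a grey cable gland stands 24 out of the +y end
- keyhole (a point): centre of the keyhole on the turning axis, at the seat plane where the collar comes to rest (72 above the bench); z up, x along the slot. Slot 18.5 (x) x 7.5 (y), with a 10.5 wide hole for the shank in its middle, 17 deep; around it a rim of 28 inner dia stands 1.5 above the seat. Insert the key with its x along this x, either way round
- pins (a point): in the slot, 10 mm below the seat: two sprung, sticky pins in its sides. As the wings pass (key some 25 to 8 mm above home) they resist with up to about 8 N: if it sticks, wiggle the key by a few degrees and push on, at up to 15 N
- ejector (a point): top of the sprung ejector pin at rest, 25 mm below the seat. Over the last 9 mm it pushes back on the shank with 3 to 6 N and lifts the key if let go. The key can turn only when home within about 2.5 mm (wings under the guide plate); once turned it cannot come out
- key_switch (a joint): angle of the switch (rad): 0 off, grows clockwise seen from above, stop at 1.571. A return spring of 0.04 N m at 0 and 0.12 N m at the stop turns it back to 0 when let go. The key has 0.1 to 0.3 rad of play in it, so the key itself is turned 1.7 to 2.0 to bring the switch to its stop; a short raised mark on the lid shows either end
- multimeter: orange and black hand multimeter, 149 x 75 x 41 high, loose on the bench, between rack and station; not to be disturbed. Origin at the centre of its underside
Mind the look-alikes: they are no part of the job. What is shaped like the square_key but pink is not meant.

How it is judged:
By the outcome, as a careful person would: the job done as asked, in the order asked, and still so for the second after the job is handed in, while the arm keeps its last pose, push and grip.
It also fails if it takes over 48 s, if anything falls off the work surface, if the arm or the gripper's body presses on something with over 40 N, if the wrist force passes 120 N, or if a joint passes its speed limit or range.

ROBOT

A 6-joint arm with a two-finger parallel gripper is mounted at the origin on a cart in front of the work surface, level with it; the furniture and walls round the work are solid. World frame = base frame: x ahead of the robot, y to its left, z up, the work surface at z = 0. Lengths are in m, angles in rad, forces in N, time in s.
With the tool pointing down it reaches from about 0.35 to 0.875 m from the base axis. Payload 15.5 kg.
Tool frame: the origin (TCP) lies on the centre line of the jaws, within the pads' length; the fingertips stand 14 mm ahead of it and the grasp point (between the pads) lies 5 mm behind it; z points along the fingers, y is the line along which they close (so a half turn about z gives the same grasp; the last joint's range is limited). The gripper opens to 85 mm and grips with 20 to 120 N. Pads are 22 mm wide; open, the fingers measure 114 mm over their backs; the gripper's body (76 mm by 85 mm) begins 54 mm behind the grasp point. The pads swing forward as they close: fully open they stand 13 mm farther back than shut.
Start: joints at [1.081, 0.494, 1.345, -0, 1.302, -0.096], TCP at [0.24, 0.577, 0.245] pointing down, gripper open.
Joint ranges: [-2.91, 2.91], [-0.82, 2.16], [0.22, 2.67], [-1.22, 4.37], [0.12, 2.79], [-3.08, 3.08]. Speed limits (rad/s): [1.89, 1.89, 2.57, 3.01, 3.01, 3.01].

INTERFACE

Orientations are given as a unit quaternion [w, x, y, z].
In Python, from rig import robot gives the robot as it stands.
- The arm moves only by the shell command python3 -m handwheel 'ROWS' [FORCE]. ROWS is text: rows parted by semicolons, each of 7 numbers parted by spaces: the shift along the tool's x, y, z in cm, then the turn, a rotation vector about the tool's x, y, z in degrees, then the closure, from -1 (fully open) to 1 (shut). A call has 1 to 12 rows; each row shifts and turns the commanded pose from where the row before left it, along the tool's axes as they then stand; what a row does not reach is not made up. A row lasts 1/8 s, in which the tool goes at most 62.5 mm and 10.7 degrees, less where a joint would pass 70% of its speed; a pose out of reach is approached as far as the arm can. A call with a gripper value outside its range is refused whole. The fingers move at their own pace and stop on an object; FORCE is the grip in N (left out, the last holds). Time passes only in rows, so rows that do not move let the fingers close. It gives the time, the measured TCP pose, the force, the opening and the grip force at its end, in the units of the state.
- robot.sense(): the state, without advancing time (a new reading comes with each control period).
- robot.snapshot(name): name is "scene" or "top" or "wrist"; returns the picture (384x512x3 uint8, blue, green, red); there is no depth.
- robot.camera_info(name): a dict with "fx", "fy", "cx", "cy" (pixels), "dist" ([k1, k2, p1, p2, k3] as OpenCV has them; the pictures are not rectified), "rvec" (rotation vector, rad) and "tvec" (3), from world to camera coordinates, as OpenCV has them; the wrist camera has in their place "hand_eye" (4x4, takes a point from camera to tool coordinates, whose origin is the TCP and whose axes are the flange's). Camera axes: x right, y down, z forward; pixel columns grow to the right and rows downward; lengths in m; the calibration is good to about 2 mm. A picture is of the moment at which its call begins: read the wrist's pose just before it. camera_info takes no time and is no camera call.
- robot.sign_off(): hands the job in; it is judged then, once.
The state is a dict: "clock": time; "joint_pos": joint angles; "dq": joint speeds; "effort": joint torques, N m; "eef_pos": TCP position; "tool_rot": TCP orientation; "force": force on the tool from outside, world axes, zero at the start; "wrist_torque": the same for the moment, N m; "grip_width": opening from 0.0 (shut) to 1.0 (fully open); "gripper_force": force on a finger pad.
Only numpy, scipy, OpenCV 4.12 (cv2) and the standard library are available. Lean on these libraries where they do the work, as an engineer would, in place of code of your own. Each camera call takes 0.05 s, during which the arm holds its last target. There are 200 camera calls.

## Working session

There is one attempt and no reset: what is moved stays moved. The work goes in short steps, Python scripts to look and compute and a shell command to move; the robot and the scene stay as the last step left them, time stands still between calls to the robot, and variables do not carry over. Pictures are saved under pics/ and viewed, at most 10 in all, crops included, and the job is handed in when it is done.

```bash
mkdir -p pics; ls
python3 - <<'E'
from rig import robot
import cv2
s=robot.sense();print(s)
for n in("scene","top"):
    cv2.imwrite(f"pics/{n}0.png",robot.snapshot(n));print(n,robot.camera_info(n))
print(robot.camera_info("wrist"))
E
```

```text
pics
{'clock': 0.0, 'joint_pos': array([ 1.08148130e+00,  4.94167743e-01,  1.34609949e+00,  2.84610140e-05,
        1.30251595e+00, -9.55071820e-02]), 'dq': array([ 4.39588501e-04,  1.72532888e-03, -2.05094166e-03, -1.39796745e-03,
        9.77917189e-04, -9.09577527e-05]), 'effort': array([-8.53947749e-04, -8.82178402e+01, -3.83867025e+01, -1.23148084e-04,
        1.01639071e-02, -8.40961843e-05]), 'eef_pos': array([0.23965442, 0.57686945, 0.24472057]), 'tool_rot': array([-1.84729996e-04,  1.95637696e-01,  9.80676061e-01, -5.66045482e-04]), 'force': array([-0.07296273, -0.42527965, -0.28036344]), 'wrist_torque': array([-0.03523451, -0.00880916, -0.01872274]), 'gripper_force': 0.0, 'grip_width': 1.0036969888780731}
scene {'fx': 404.2318509403102, 'fy': 404.2318509403102, 'cx': 256.9060709822152, 'cy': 189.35990987331775, 'dist': array([0.00165832, 0.        , 0.        , 0.        , 0.        ]), 'rvec': array([ 2.11497702, -1.24601215,  0.47309   ]), 'tvec': array([-0.28096814,  0.36306277,  0.59677707])}
top {'fx': 427.4243125006946, 'fy': 427.4243125006946, 'cx': 260.3330005108058, 'cy': 188.1874540161669, 'dist': array([-0.03594463,  0.        ,  0.        ,  0.        ,  0.        ]), 'rvec': array([ 2.15888606, -2.14411483,  0.16312982]), 'tvec': array([-0.06272771,  0.53241409,  1.04596687])}
{'fx': 310.56730159325394, 'fy': 310.56730159325394, 'cx': 250.45965602263632, 'cy': 195.51859675799625, 'dist': array([-0.03971654,  0.        ,  0.        ,  0.        ,  0.        ]), 'hand_eye': array([[-4.17430073e-04, -9.55145207e-01, -2.96137569e-01,
         7.67064092e-02],
       [ 9.99998285e-01,  1.35673016e-04, -1.84717119e-03,
         2.56385925e-04],
       [ 1.80449459e-03, -2.96137832e-01,  9.55143512e-01,
        -1.27433768e-01],
       [ 0.00000000e+00,  0.00000000e+00,  0.00000000e+00,
         1.00000000e+00]])}
```

View pics/scene0.png

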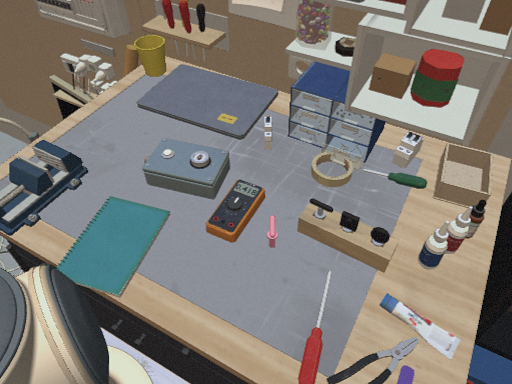

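View pics/top0.png

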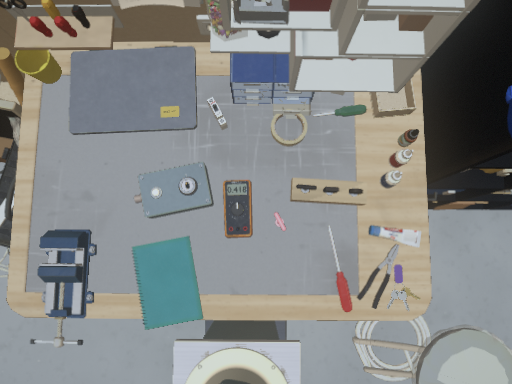

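The scene shows the station at (187,165), with its key switch at (200,158), and the multimeter at (237,208). The rack is at (347,235). Candidates are the left key, a T-bar (321,208), the middle one (349,221), the right one (380,237), and the pink T on the bench (272,230). The middle key looks rectangular, so I'll check it in an enlarged crop.

Run:
```python
import cv2,numpy as np
a=cv2.imread("pics/scene0.png");b=cv2.imread("pics/top0.png")
r=lambda im,x,y,w,h,W,H:cv2.resize(im[y:y+h,x:x+w],(W,H),interpolation=cv2.INTER_CUBIC)
c=np.vstack([np.hstack([r(a,290,190,120,80,400,267),r(a,135,130,120,80,400,267)]),np.hstack([r(b,280,165,100,50,400,200),r(b,130,155,100,70,400,280)[:200]])])
cv2.imwrite("pics/crop1.png",c)
```

```text
(no output)
```

View pics/crop1.png

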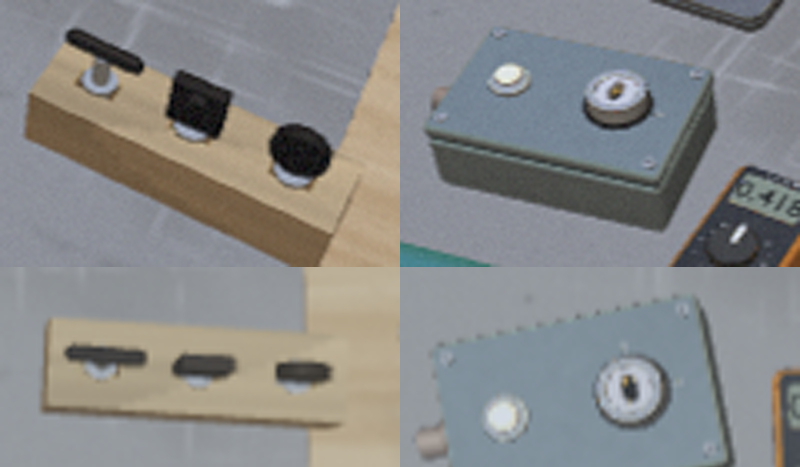

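The middle key in the rack has the rectangular bow with a window. The left one is the T-bar and the right one is the round disc. Next I'll get rough positions from the top view.

```bash
cat > h.py <<'E'
import cv2,numpy as np
from scipy.spatial.transform import Rotation as R
from rig import robot
def pose():
    s=robot.sense();q=s["tool_rot"];return s["eef_pos"],R.from_quat(q[[1,2,3,0]]).as_matrix()
def ray(n,uv,z,ps=None):
    c=robot.camera_info(n);K=np.array([[c["fx"],0,c["cx"]],[0,c["fy"],c["cy"]],[0,0,1]])
    p=cv2.undistortPoints(np.array([[uv]],float),K,c["dist"])[0,0];d=np.array([*p,1])
    if n=="wrist":
        P,M=ps;H=c["hand_eye"];o=P+M@H[:3,3];d=M@H[:3,:3]@d
    else:
        M=cv2.Rodrigues(c["rvec"])[0];o=-M.T@c["tvec"];d=M.T@d
    return o+d*(z-o[2])/d[2]
def todo(x,y,z,yaw):
    """rows needed: shift in current tool axes (cm), turn about tool z (deg). yaw = world angle of tool y axis, mod 180; tool down"""
    P,M=pose();cur=np.degrees(np.arctan2(M[1,1],M[0,1]))
    t=(cur-yaw+90)%180-90
    print("tcp",P.round(4),"tool y ang",cur.round(2),"tilt",M[:,2].round(4),"shift cm",(M.T@(np.array([x,y,z])-P)*100).round(2),"turn z deg",round(t,2), "q6",robot.sense()["joint_pos"][5].round(3))
E
python3 - <<'E'
from h import *
k=ray("top",(331,189.5),.085);L=ray("top",(306.3,187),.078);Rr=ray("top",(355.8,192),.084)
print(k,L,Rr,np.degrees(np.arctan2(*(L-Rr)[1::-1])))
b=ray("top",(187.75,185.75),.073);l=ray("top",(156.5,192.75),.066);print(b,l,np.degrees(np.arctan2(*(l-b)[1::-1])))
print("scene",ray("scene",(349,216),.085), ray("scene",(201,157.5),.073),ray("scene",(168,153),.066))
todo(k[0],k[1],.22,np.degrees(np.arctan2(*(L-Rr)[1::-1]))-90)
E
```

```text
[ 0.52419817 -0.23052543  0.085     ] [ 0.53091602 -0.17121972  0.078     ] [ 0.51864389 -0.2912208   0.084     ] 84.16084266809017
[0.53255354 0.11947931 0.073     ] [0.51555354 0.19726544 0.066     ] 102.32803642333705
scene [ 0.52123532 -0.23042848  0.085     ] [0.53104692 0.11579263 0.073     ] [0.51340848 0.19498017 0.066     ]
tcp [0.2397 0.5769 0.2448] tool y ang 67.44 tilt [-5.e-04 -1.e-03 -1.e+00] shift cm [-57.26 -63.64   2.54] turn z deg 73.28 q6 -0.096
```

Run:
```python
from h import *
todo(.53,.12,.25,102.3)
```

```text
tcp [0.2397 0.5769 0.2448] tool y ang 67.44 tilt [-5.e-04 -1.e-03 -1.e+00] shift cm [-44.34 -31.05  -0.49] turn z deg -34.86 q6 -0.096
```

```bash
python3 -m handwheel '-4.43 -3.1 0 0 0 0 -1;-4.43 -3.1 0 0 0 0 -1;-4.43 -3.1 0 0 0 0 -1;-4.43 -3.1 0 0 0 0 -1;-4.43 -3.1 0 0 0 0 -1;-4.43 -3.1 0 0 0 0 -1;-4.43 -3.1 0 0 0 0 -1;-4.43 -3.1 0 0 0 0 -1;-4.43 -3.1 0 0 0 0 -1;-4.43 -3.1 0 0 0 0 -1;0 0 0 0 0 0 -1' && python3 -m handwheel '0 0 0 0 0 -8.7 -1;0 0 0 0 0 -8.7 -1;0 0 0 0 0 -8.7 -1;0 0 0 0 0 -8.7 -1;0 0 0 0 0 0 -1;0 0 0 0 0 0 -1'
python3 - <<'E'
from h import *
todo(.53,.12,.25,102.3)
P,M=pose();cv2.imwrite("pics/w1.png",robot.snapshot("wrist"));np.savez("w1.npz",P=P,M=M)
E
```

```text
clock: 1.48
eef_pos: [0.5316, 0.118, 0.2449]
tool_rot: [0.0, 0.197, 0.98, -0.0]
force: [-0.6, 0.8, -0.3]
grip_width: 1.001
gripper_force: 0.0
clock: 2.22
eef_pos: [0.5297, 0.1212, 0.2452]
tool_rot: [-0.0, -0.105, 0.994, 0.0]
force: [0.4, 0.5, 0.7]
grip_width: 1.001
gripper_force: 0.0
tcp [0.5297 0.1212 0.2452] tool y ang 102.05 tilt [-3.e-04  0.e+00 -1.e+00] shift cm [-0.01 -0.13 -0.48] turn z deg -0.25 q6 -1.666
```

View pics/w1.png

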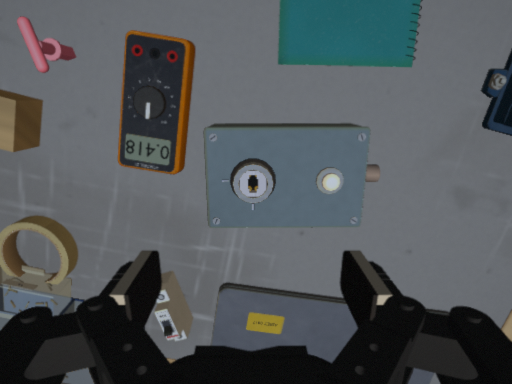

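The wrist view shows the station squarely aligned, with the bezel at about (253,181), a vertical slot along station x, the lamp at (330,181) and the multimeter at (157,100). I'll enlarge the keyhole.

Run:
```python
import cv2
a=cv2.imread("pics/w1.png")
cv2.imwrite("pics/crop2.png",cv2.resize(a[115:235,195:375],None,fx=4.4,fy=4.4,interpolation=cv2.INTER_CUBIC))
```

```text
(no output)
```

View pics/crop2.png

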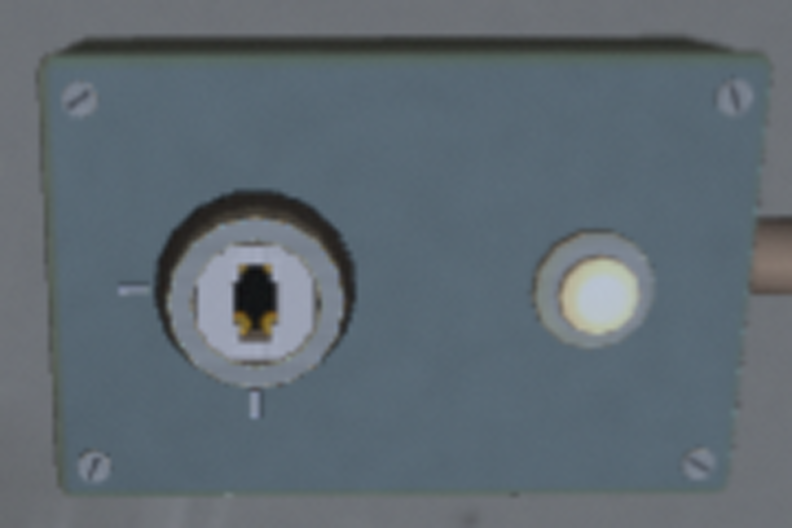

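Run:
```python
from h import *
d=np.load("w1.npz");ps=(d["P"],d["M"])
f=lambda u,v,z:ray("wrist",(195+(u+.5)/4.4-.5,115+(v+.5)/4.4-.5),z,ps)
k=f(255.5,303.3,.072);r=f(255,302,.0735);print("hole",k,r)
s=[f(*p,.059) for p in((80,98),(735,97),(95,467),(699,464))]
a=lambda v:np.degrees(np.arctan2(v[1],v[0]))
print(np.round(s,4),"yaws",a(s[1]-s[0]),a(s[3]-s[2]),a(s[2]-s[0])+0,a(s[3]-s[1]))
c=np.mean(s,0);print("station c",c,"lamp",f(599,295,.07))
y=np.radians((a(s[1]-s[0])+a(s[3]-s[2]))/2);print("hole from screws",c[:2]-.035*np.array([np.cos(y),np.sin(y)]))
k2=ray("top",(331,189.5),.085)
todo(.523,-.2305,.25,-5.8)
```

```text
hole [0.53295149 0.12459204 0.072     ] [0.53228798 0.12432517 0.0735    ]
[[0.4974 0.0762 0.059 ]
 [0.4658 0.2222 0.059 ]
 [0.5854 0.0955 0.059 ]
 [0.5535 0.2413 0.059 ]] yaws 102.2290666745097 102.32508737633498 12.36357182261821 12.289145702975423
station c [0.52553869 0.15877584 0.059     ] lamp [0.51507684 0.20128219 0.07      ]
hole from screws [0.53298107 0.12457627]
tcp [0.5297 0.1212 0.2452] tool y ang 102.08 tilt [-3.e-04  0.e+00 -1.e+00] shift cm [  8.02 -34.25  -0.48] turn z deg -72.12 q6 -1.667
```

```bash
python3 -m handwheel '1.1 -4.9 0 0 0 0 -1;1.1 -4.9 0 0 0 0 -1;1.15 -4.9 0 0 0 0 -1;1.15 -4.9 0 0 0 0 -1;1.15 -4.9 0 0 0 0 -1;1.15 -4.9 0 0 0 0 -1;1.2 -4.85 0 0 0 0 -1;0 0 0 0 0 9.8 -1;0 0 0 0 0 9.8 -1;0 0 0 0 0 9.8 -1;0 0 0 0 0 9.8 -1' && python3 -m handwheel '0 0 0 0 0 9.8 -1;0 0 0 0 0 9.8 -1;0 0 0 0 0 9.8 -1;0 0 0 0 0 9.8 -1;0 0 0 0 0 9.8 -1;0 0 0 0 0 9.8 -1;0 0 0 0 0 9.8 -1;0 0 0 0 0 0 -1;0 0 0 0 0 0 -1'
python3 - <<'E'
from h import *
todo(.523,-.2305,.25,-5.8)
P,M=pose();a=robot.snapshot("wrist");cv2.imwrite("pics/w2f.png",a);np.savez("w2.npz",P=P,M=M)
cv2.imwrite("pics/w2.png",cv2.resize(a[90:260,140:380],None,fx=3.3,fy=3.3,interpolation=cv2.INTER_CUBIC))
E
```

```text
clock: 3.65
eef_pos: [0.5243, -0.2307, 0.2452]
tool_rot: [-0.0, 0.237, 0.972, 0.0]
force: [-0.7, -0.0, -0.1]
grip_width: 1.002
gripper_force: 0.0
clock: 4.78
eef_pos: [0.5244, -0.2307, 0.2453]
tool_rot: [-0.0, 0.74, 0.673, -0.0]
force: [-0.2, -0.2, -0.9]
grip_width: 1.003
gripper_force: 0.0
tcp [ 0.5244 -0.2307  0.2453] tool y ang -5.38 tilt [-0.  0. -1.] shift cm [ 0.01 -0.14 -0.47] turn z deg 0.42 q6 -0.425
```

View pics/w2.png

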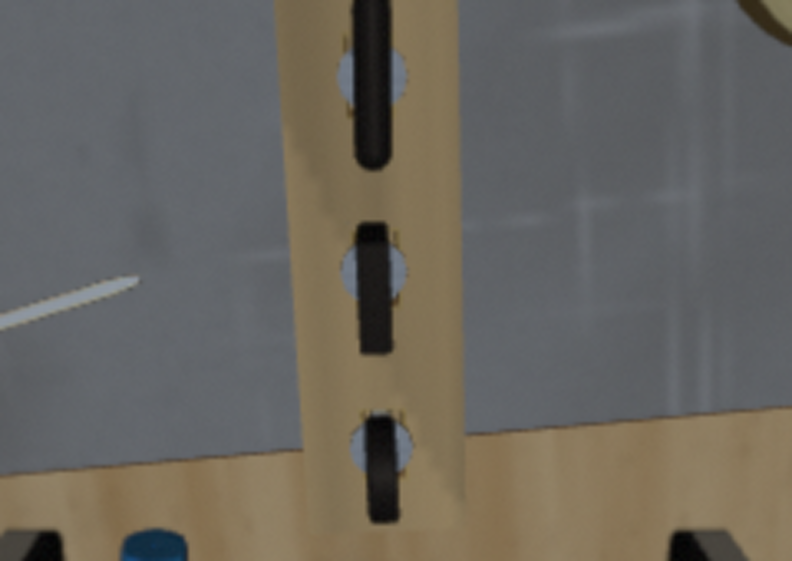

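The close view confirms that the rectangular key stands in the middle slot. Its bow runs from crop (373.5,222) at the lower near edge to (375.5,354) at the top far edge, with the collar at (374,272).

Run:
```python
from h import *
d=np.load("w2.npz");ps=(d["P"],d["M"])
f=lambda u,v,z:ray("wrist",(140+(u+.5)/3.3-.5,90+(v+.5)/3.3-.5),z,ps)
a=lambda v:np.degrees(np.arctan2(v[1],v[0]))
n=f(373.5,223,.049);t=f(375.5,353,.085);c=f(374,272,.049)
print(n,t,"mid",(n+t)/2,"len",np.linalg.norm((n-t)[:2]),"yaw",a(n-t),"collar",c)
r=[f(*p,.045) for p in((285,100),(305,470),(459,100),(464,470))]
print("rack",a(r[0]-r[1]),a(r[2]-r[3]),"T",f(373,170,.07))
m=(n+t)/2
todo(m[0],m[1],.079,a(n-t)-90)
```

```text
[ 0.52731477 -0.21349573  0.049     ] [ 0.52470569 -0.24548443  0.085     ] mid [ 0.52601023 -0.22949008  0.067     ] len 0.03209492901505649 yaw 85.33711931180106 collar [ 0.5260052  -0.22943886  0.049     ]
rack 86.45382857601749 86.92230239075722 T [ 0.52882161 -0.19401508  0.07      ]
tcp [ 0.5244 -0.2307  0.2453] tool y ang -5.4 tilt [-0.  0. -1.] shift cm [ 0.14  0.15 16.63] turn z deg -0.74 q6 -0.424
```

```bash
python3 -m handwheel '0.14 0.15 3.6 0 0 -1 -1;0 0 4 0 0 0 -1;0 0 4 0 0 0 -1;0 0 3 0 0 0 -1;0 0 2 0 0 0 -1;0 0 1 0 0 0 -1;0 0 0 0 0 0 -1;0 0 0 0 0 0 -1' 80
python3 - <<'E'
from h import *
todo(.526,-.2295,.069,-4.6)
P,M=pose();a=robot.snapshot("wrist");np.savez("w3.npz",P=P,M=M)
cv2.imwrite("pics/w3.png",cv2.resize(a,(640,480)))
E
```

```text
clock: 5.82
eef_pos: [0.5264, -0.2297, 0.0701]
tool_rot: [0.001, 0.735, 0.679, 0.0]
force: [0.5, 0.2, 0.8]
grip_width: 0.995
gripper_force: 0.0
tcp [ 0.5264 -0.2297  0.0701] tool y ang -4.54 tilt [ 1.e-03 -6.e-04 -1.e+00] shift cm [ 0.02 -0.05  0.11] turn z deg 0.06 q6 -0.436
```

View pics/w3.png

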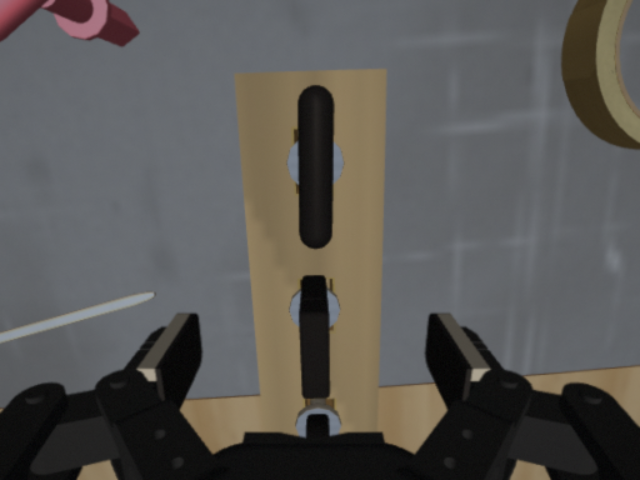

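The fingers straddle the key evenly: inner faces at about 198 and 430, bow at 314. I'll check the key's position along the pads from its collar at (314,307), plus the bow ends.

Run:
```python
from h import *
d=np.load("w3.npz");ps=(d["P"],d["M"])
f=lambda u,v,z:ray("wrist",(u*.8,v*.8),z,ps)
n=f(314,277,.049);t=f(315.5,397,.085);c=f(314.5,308,.049)
print(n,t,(n+t)/2,np.linalg.norm((n-t)[:2]),c)
todo(c[0],c[1],.069,-4.6)
```

```text
[ 0.52701235 -0.21393668  0.049     ] [ 0.5250338  -0.24428712  0.085     ] [ 0.52602307 -0.2291119   0.067     ] 0.030414862411129832 [ 0.52611079 -0.22802202  0.049     ]
tcp [ 0.5264 -0.2297  0.0702] tool y ang -4.55 tilt [ 1.2e-03 -7.0e-04 -1.0e+00] shift cm [ 0.17 -0.05  0.12] turn z deg 0.05 q6 -0.436
```

```bash
python3 -m handwheel '0.1 -0.03 0.1 0 0 0 -1;0 0 0 0 0 0 1;0 0 0 0 0 0 1;0 0 0 0 0 0 1;0 0 0 0 0 0 1;0 0 0 0 0 0 1;0 0 0 0 0 0 1;0 0 0 0 0 0 1' 80
python3 - <<'E'
from h import *
todo(.526,-.2295,.069,-4.6); print(robot.sense()["force"],robot.sense()["grip_width"])
E
```

```text
clock: 6.88
eef_pos: [0.5258, -0.2285, 0.0684]
tool_rot: [0.0, 0.735, 0.678, 0.0]
force: [-1.3, 0.1, 6.0]
grip_width: 0.104
gripper_force: 78.0
tcp [ 0.5258 -0.2285  0.0684] tool y ang -4.56 tilt [ 1.e-04 -1.e-04 -1.e+00] shift cm [-0.1   0.03 -0.06] turn z deg 0.04 q6 -0.434
[-1.33626671  0.10885816  6.04696929] 0.10421443599309756
```

```bash
python3 -m handwheel '0 0 -1 0 0 0 1;0 0 -2 0 0 0 1;0 0 -3 0 0 0 1;0 0 -4 0 0 0 1;0 0 -3 0 0 0 1;0 0 0 0 0 0 1;0 0 0 0 0 0 1'
python3 - <<'E'
from h import *
todo(.533,.1246,.20,102.28); print(robot.sense()["grip_width"],robot.sense()["force"])
E
```

```text
clock: 7.75
eef_pos: [0.5255, -0.2283, 0.1981]
tool_rot: [-0.0, 0.735, 0.678, -0.0]
force: [0.5, 0.4, -1.5]
grip_width: 0.104
gripper_force: 78.0
tcp [ 0.5255 -0.2283  0.1981] tool y ang -4.56 tilt [-4.e-04  2.e-04 -1.e+00] shift cm [35.24 -2.05 -0.19] turn z deg 73.16 q6 -0.434
0.10442933352581006 [ 0.52096651  0.36276385 -1.45430329]
```

```bash
python3 -m handwheel '2.2 -.13 -.2 0 0 0 1;4.4 -.25 0 0 0 0 1;4.4 -.25 0 0 0 0 1;4.4 -.25 0 0 0 0 1;4.4 -.25 0 0 0 0 1;4.4 -.25 0 0 0 0 1;4.4 -.25 0 0 0 0 1;4.4 -.25 0 0 0 0 1;2.2 -.15 0 0 0 0 1;0 0 0 0 0 -9.7 1' && python3 -m handwheel '0 0 0 0 0 -9.7 1;0 0 0 0 0 -9.7 1;0 0 0 0 0 -9.7 1;0 0 0 0 0 -9.7 1;0 0 0 0 0 -9.7 1;0 0 0 0 0 -9.7 1;0 0 0 0 0 -9.7 1;0 0 0 0 0 -9.7 1;0 0 0 0 0 -9.7 1;0 0 0 0 0 -9.8 1;0 0 0 0 0 0 1;0 0 0 0 0 0 1'
python3 - <<'E'
from h import *
todo(.533,.1246,.16,102.28)
P,M=pose();a=robot.snapshot("wrist");np.savez("w4.npz",P=P,M=M)
b=robot.snapshot("scene");cv2.imwrite("pics/s4f.png",b);cv2.imwrite("pics/w4f.png",a)
c=np.hstack([cv2.resize(a[150:350,150:350],(400,400),interpolation=cv2.INTER_CUBIC),cv2.resize(b[80:200,140:260],(400,400),interpolation=cv2.INTER_CUBIC)])
cv2.imwrite("pics/w4.png",c)
E
```

```text
clock: 9.0
eef_pos: [0.5323, 0.1265, 0.1995]
tool_rot: [-0.001, 0.673, 0.74, -0.001]
force: [0.3, -0.8, -1.4]
grip_width: 0.104
gripper_force: 77.9
clock: 10.5
eef_pos: [0.533, 0.1244, 0.1999]
tool_rot: [-0.0, -0.105, 0.995, 0.0]
force: [0.1, 0.9, -0.5]
grip_width: 0.103
gripper_force: 77.9
tcp [0.533  0.1244 0.1999] tool y ang 102.02 tilt [-8.e-04 -0.e+00 -1.e+00] shift cm [-0.    0.02  3.99] turn z deg -0.26 q6 -1.66
```

View pics/w4.png

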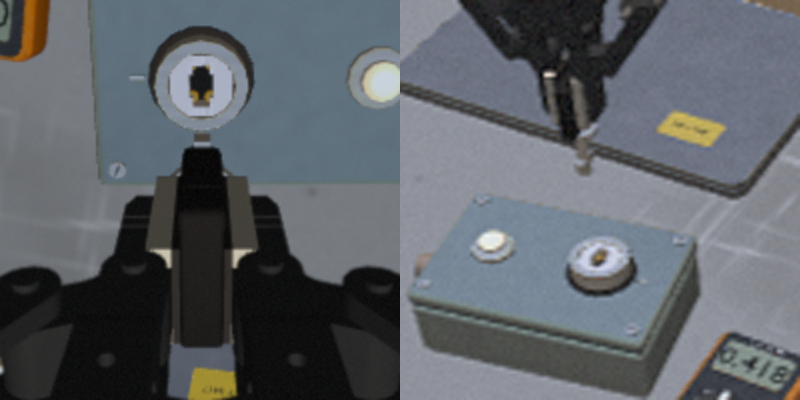

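The wrist crop shows the keyhole at (202,86), and the gripped bow runs from (202,150) at the lower near edge to (202,345) at the top far edge. The scene crop shows the key hanging straight. Next I'll compute the key's offset in the grip and the hole position again.

```bash
python3 - <<'E'
from h import *
d=np.load("w4.npz");P,M=d["P"],d["M"]
f=lambda u,v,z:ray("wrist",(150+(u+.5)/2-.5,150+(v+.5)/2-.5),z,(P,M))
h=f(201.5,85.5,.072);print("hole",h)
a=np.array
for u,v,dz,o in((202,150,.020,.017),(202,345,-.016,-.017),(202,346,-.016,-.017),(202,130,.044+.0,.008)):
    t=M.T@(f(u,v,P[2]-dz)-P);print("tool",t.round(4),"dx",t[0]-o)
# predicted pixels of key features for dx=0
import itertools
c=robot.camera_info("wrist");H=np.linalg.inv(c["hand_eye"]);K=a([[c["fx"],0,c["cx"]],[0,c["fy"],c["cy"]],[0,0,1]])
for n,p in dict(lownear=(.017,0,.02),topnear=(.017,0,-.016),topfar=(-.017,0,-.016),collarnear=(.011,0,.022),wing=(.008,0,.048),end=(0,0,.058)).items():
    q=cv2.projectPoints(a([p]),cv2.Rodrigues(H[:3,:3])[0],H[:3,3],K,c["dist"])[0].ravel();print(n,(2*(q-150)).round(1))
E
python3 - <<'E'
import cv2,numpy as np
b=cv2.imread("pics/w4f.png")
print(b[205:245,251].astype(int).mean(1).round().tolist(), b[315:330,251].mean(1).round().tolist())
E
```

```text
hole [0.53266565 0.1248034  0.072     ]
tool [0.0152 0.0007 0.02  ] dx -0.0018460814658239639
tool [-0.0155  0.0008 -0.016 ] dx 0.0015157872049881404
tool [-0.0157  0.0008 -0.016 ] dx 0.0012527267165583188
tool [0.0115 0.0007 0.044 ] dx 0.0035464007626401298
lownear [198.6 142.8]
topnear [197.7 210.2]
topfar [198.  350.2]
collarnear [198.7 161.3]
wing [199.1 135.8]
end [199.3 147.7]
[187.0, 187.0, 178.0, 93.0, 106.0, 134.0, 140.0, 140.0, 139.0, 139.0, 114.0, 100.0, 71.0, 65.0, 66.0, 79.0, 142.0, 141.0, 86.0, 28.0, 10.0, 8.0, 9.0, 12.0, 9.0, 9.0, 12.0, 12.0, 6.0, 5.0, 5.0, 7.0, 7.0, 8.0, 10.0, 11.0, 11.0, 13.0, 18.0, 9.0] [31.0, 28.0, 28.0, 28.0, 26.0, 26.0, 27.0, 29.0, 46.0, 88.0, 96.0, 97.0, 97.0, 97.0, 96.0]
```

```bash
python3 -m handwheel '0 -0.04 3 0 0 -.26 1;0 0 2 0 0 0 1;0 0 1 0 0 0 1;0 0 0 0 0 0 1;0 0 0 0 0 0 1'
python3 - <<'E'
from h import *
todo(.533,.124,.14,102.28)
P,M=pose();a=robot.snapshot("wrist");np.savez("w5.npz",P=P,M=M)
cv2.imwrite("pics/w5f.png",a)
cv2.imwrite("pics/w5.png",cv2.resize(a[150:250,185:318],None,fx=6,fy=6,interpolation=cv2.INTER_CUBIC))
E
```

```text
clock: 11.22
eef_pos: [0.5341, 0.1237, 0.141]
tool_rot: [0.001, -0.109, 0.994, 0.0]
force: [-0.6, 0.1, -0.7]
grip_width: 0.103
gripper_force: 77.9
tcp [0.5341 0.1237 0.141 ] tool y ang 102.47 tilt [ 1.e-03  1.e-04 -1.e+00] shift cm [0.1  0.06 0.1 ] turn z deg 0.19 q6 -1.67
```

View pics/w5.png

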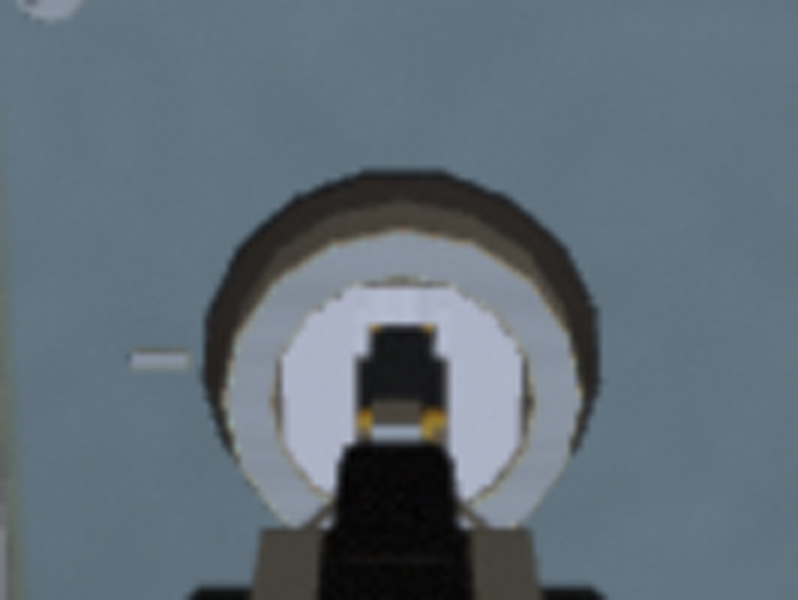

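Run:
```python
from h import *
d=np.load("w5.npz");P,M=d["P"],d["M"]
F=lambda u,v,z:ray("wrist",(185+(u+.5)/6-.5,150+(v+.5)/6-.5),z,(P,M))
T=lambda u,v,z:(M.T@(F(u,v,z)-P)*1000).round(2)
print("rim edge",T(403,230,.0735)-[20.5,0,0],T(403,282,.0735)-[14,0,0],"L/R",T(222,395,.0735),T(582,395,.0735),"slot end",T(403,325,.072)-[9.25,0,0])
a=np.array
c=robot.camera_info("wrist");H=np.linalg.inv(c["hand_eye"]);K=a([[c["fx"],0,c["cx"]],[0,c["fy"],c["cy"]],[0,0,1]])
for n,p in dict(lownear=(.017,0,.02),collarnear=(.011,0,.024),wingtop=(.008,0,.044),wing5=(.008,0,.050),wing53=(.006,0,.0535),wl=(.008,-.0025,.05),wr=(.008,.0025,.05),bl=(.017,-.005,.02),br=(.017,.005,.02)).items():
    q=cv2.projectPoints(a([p]),cv2.Rodrigues(H[:3,:3])[0],H[:3,3],K,c["dist"])[0].ravel();print(n,(6*(q-[185,150])).round(1))
i=cv2.imread("pics/w5f.png");print(i[214:228,251].tolist())
todo(.533,.124,.14,102.28);print(robot.sense()["wrist_torque"])
```

```text
rim edge [ 0.85  1.37 67.46] [ 1.42  1.37 67.47] L/R [  2.19 -18.84  67.48] [ 2.19 21.38 67.48] slot end [ 0.69  1.38 68.97]
lownear [385.7 428.4]
collarnear [386.1 474.8]
wingtop [387.1 422.2]
wing5 [387.4 400.3]
wing53 [387.5 406.1]
wl [362.8 400.3]
wr [411.9 400.3]
bl [326.9 428.4]
br [444.5 428.4]
[[28, 25, 23], [29, 26, 25], [40, 42, 44], [58, 64, 68], [60, 67, 71], [59, 68, 72], [79, 81, 82], [156, 143, 133], [158, 144, 133], [95, 87, 81], [31, 27, 26], [6, 7, 7], [9, 8, 6], [6, 8, 7]]
tcp [0.5341 0.1237 0.141 ] tool y ang 102.48 tilt [ 1.2e-03  1.0e-04 -1.0e+00] shift cm [0.1  0.05 0.1 ] turn z deg 0.2 q6 -1.67
[0.00491997 0.04772154 0.0009239 ]
```

The key and slot are close to aligned in the picture: slot centre column is 403, key wings 397. That leaves about 1.0 mm along tool x and 0.3 mm along tool y. I'll correct that and then lower the key to the slot mouth.

```bash
python3 -m handwheel '0.1 0.03 0.3 0 0 .2 1;0 0 .7 0 0 0 1;0 0 .3 0 0 0 1;0 0 0 0 0 0 1;0 0 0 0 0 0 1' && python3 -c "
from h import *
todo(.533,.124,.0954,102.28);print(robot.sense()['force'])" && python3 -m handwheel '0 0 .3 0 0 0 1;0 0 .2 0 0 0 1;0 0 0 0 0 0 1' && python3 -c "
from h import *
todo(.533,.124,.0954,102.28);print(robot.sense()['force'])"
```

```text
clock: 11.9
eef_pos: [0.5326, 0.1237, 0.1273]
tool_rot: [-0.0, -0.107, 0.994, -0.0]
force: [0.0, 0.4, 0.6]
grip_width: 0.102
gripper_force: 77.9
tcp [0.5326 0.1237 0.1273] tool y ang 102.3 tilt [-0. -0. -1.] shift cm [-0.04  0.02  3.19] turn z deg 0.02 q6 -1.666
[0.01340216 0.40439256 0.57463   ]
clock: 12.28
eef_pos: [0.5325, 0.1237, 0.1221]
tool_rot: [-0.0, -0.107, 0.994, -0.0]
force: [-0.1, -1.2, -0.7]
grip_width: 0.103
gripper_force: 77.9
tcp [0.5325 0.1237 0.1221] tool y ang 102.3 tilt [-4.e-04 -1.e-04 -1.e+00] shift cm [-0.06  0.02  2.67] turn z deg 0.02 q6 -1.666
[-0.0512339  -1.18350507 -0.66920644]
```

```bash
python3 -m handwheel '0 0 .3 0 0 0 1;0 0 .2 0 0 0 1;0 0 0 0 0 0 1' && python3 -m handwheel '0 0 .3 0 0 0 1;0 0 .2 0 0 0 1;0 0 0 0 0 0 1'
```

```text
clock: 12.65
eef_pos: [0.5322, 0.1237, 0.117]
tool_rot: [-0.0, -0.107, 0.994, 0.0]
force: [-1.3, 0.3, -0.6]
grip_width: 0.102
gripper_force: 78.1
clock: 13.02
eef_pos: [0.5329, 0.1238, 0.1122]
tool_rot: [0.0, -0.107, 0.994, 0.0]
force: [2.2, 1.5, -2.7]
grip_width: 0.099
gripper_force: 77.9
```

```bash
python3 -m handwheel '0 0 .2 0 0 0 1;0 0 .2 0 0 0 1;0 0 0 0 0 0 1' && python3 -m handwheel '0 0 .2 0 0 0 1;0 0 .2 0 0 0 1;0 0 0 0 0 0 1'
```

```text
clock: 13.4
eef_pos: [0.5329, 0.1237, 0.1082]
tool_rot: [0.0, -0.107, 0.994, 0.0]
force: [3.0, 1.3, -4.1]
grip_width: 0.099
gripper_force: 77.8
clock: 13.78
eef_pos: [0.5324, 0.1236, 0.104]
tool_rot: [-0.0, -0.107, 0.994, -0.0]
force: [0.6, 0.6, -1.1]
grip_width: 0.106
gripper_force: 78.1
```

```bash
python3 -m handwheel '0 0 .2 0 0 0 1;0 0 .2 0 0 0 1;0 0 0 0 0 0 1' && python3 -m handwheel '0 0 .2 0 0 0 1;0 0 .2 0 0 0 1;0 0 0 0 0 0 1;0 0 0 0 0 0 1'
```

```text
clock: 14.15
eef_pos: [0.5325, 0.1237, 0.1001]
tool_rot: [-0.0, -0.107, 0.994, -0.0]
force: [-1.0, 0.1, 2.8]
grip_width: 0.103
gripper_force: 78.7
clock: 14.65
eef_pos: [0.5326, 0.1237, 0.0963]
tool_rot: [-0.0, -0.107, 0.994, -0.0]
force: [-1.3, 0.0, 4.8]
grip_width: 0.106
gripper_force: 78.9
```

```bash
python3 -m handwheel '0 0 .1 0 0 0 1;0 0 0 0 0 0 1' && python3 -m handwheel '0 0 .05 0 0 0 1;0 0 0 0 0 0 1'
```

```text
clock: 14.9
eef_pos: [0.5326, 0.1237, 0.0954]
tool_rot: [0.0, -0.107, 0.994, 0.0]
force: [-1.8, -1.0, 7.7]
grip_width: 0.105
gripper_force: 79.4
clock: 15.15
eef_pos: [0.5326, 0.1237, 0.0953]
tool_rot: [0.0, -0.107, 0.994, 0.0]
force: [-5.3, -0.0, 17.2]
grip_width: 0.104
gripper_force: 81.1
```

The force jumped to 17 N at z = 0.0953, so the collar is seated. I'll hold it home for 0.75 s or so, then turn.

```bash
python3 -m handwheel '0 0 0 0 0 0 1;0 0 0 0 0 0 1;0 0 0 0 0 0 1;0 0 0 0 0 0 1;0 0 0 0 0 0 1;0 0 0 0 0 0 1' && python3 -m handwheel '0 0 0 0 0 5 1;0 0 0 0 0 8 1;0 0 0 0 0 8 1;0 0 0 0 0 0 1' && python3 -c "
from h import *
todo(.533,.124,.0954,102.28);s=robot.sense();print(s['force'],s['wrist_torque'])"
```

```text
clock: 15.9
eef_pos: [0.5326, 0.1237, 0.0954]
tool_rot: [0.0, -0.107, 0.994, -0.0]
force: [-4.2, -1.2, 17.6]
grip_width: 0.106
gripper_force: 81.1
clock: 16.4
eef_pos: [0.5329, 0.1242, 0.0954]
tool_rot: [0.001, 0.077, 0.997, 0.0]
force: [-3.3, 4.7, 14.6]
grip_width: 0.104
gripper_force: 80.4
tcp [0.5329 0.1242 0.0954] tool y ang 81.16 tilt [ 1.1e-03  8.0e-04 -1.0e+00] shift cm [-0.01 -0.02 -0.  ] turn z deg -21.12 q6 -1.298
[-3.31087492  4.65919462 14.55409485] [ 0.95116735  0.49441885 -0.00825712]
```

```bash
python3 -m handwheel '0 0 0 0 0 8 1;0 0 0 0 0 8 1;0 0 0 0 0 8 1;0 0 0 0 0 8 1;0 0 0 0 0 8 1;0 0 0 0 0 0 1' && python3 -c "
from h import *
todo(.533,.124,.0954,102.28);s=robot.sense();print(s['force'],s['wrist_torque'])" && python3 -m handwheel '0 0 0 0 0 8 1;0 0 0 0 0 8 1;0 0 0 0 0 8 1;0 0 0 0 0 8 1;0 0 0 0 0 0 1' && python3 -c "
from h import *
todo(.533,.124,.0954,102.28);s=robot.sense();print(s['force'],s['wrist_torque'])"
```

```text
clock: 17.15
eef_pos: [0.5334, 0.1247, 0.0954]
tool_rot: [0.001, 0.413, 0.911, 0.001]
force: [-0.7, 8.8, 11.4]
grip_width: 0.105
gripper_force: 80.0
tcp [0.5334 0.1247 0.0954] tool y ang 41.15 tilt [ 0.0021  0.0015 -1.    ] shift cm [-0.02 -0.08 -0.  ] turn z deg -61.13 q6 -0.599
[-0.73746345  8.79966952 11.41670247] [ 1.80973716 -0.00760741  0.05793209]
clock: 17.77
eef_pos: [0.534, 0.1245, 0.0954]
tool_rot: [0.001, 0.648, 0.761, 0.002]
force: [3.8, 7.1, 8.9]
grip_width: 0.102
gripper_force: 79.6
tcp [0.534  0.1245 0.0954] tool y ang 9.15 tilt [ 0.0032  0.0014 -1.    ] shift cm [-0.04 -0.11  0.  ] turn z deg 86.87 q6 -0.041
[3.8112324  7.09308086 8.93172269] [ 1.48341377 -0.62426403  0.0622239 ]
```

```bash
for i in 1; do python3 -m handwheel '0 0 0 0 0 4 1;0 0 0 0 0 0 1' >/dev/null; python3 -c "
from h import *
todo(.533,.124,.0954,102.28);s=robot.sense();print(s['force'],s['wrist_torque'])"; python3 -m handwheel '0 0 0 0 0 4 1;0 0 0 0 0 0 1'>/dev/null;  python3 -c "
from h import *
todo(.533,.124,.0954,102.28);s=robot.sense();print(s['force'],s['wrist_torque'])"; done
```

```text
tcp [0.5341 0.1245 0.0954] tool y ang 5.22 tilt [ 0.0034  0.0013 -1.    ] shift cm [-0.04 -0.11  0.  ] turn z deg 82.94 q6 0.028
[2.20677815 6.65954911 8.51813744] [ 1.33786675 -0.65832312  0.16258336]
tcp [0.5342 0.1244 0.0955] tool y ang 1.23 tilt [ 0.0036  0.0012 -1.    ] shift cm [-0.04 -0.12  0.01] turn z deg 78.95 q6 0.097
[4.28246145 6.64633654 8.65600429] [ 1.32705727 -0.78875528  0.15276885]
```

```bash
for i in 1; do python3 -m handwheel '0 0 0 0 0 4 1;0 0 0 0 0 0 1' >/dev/null; python3 -c "
from h import *
todo(.533,.124,.0954,102.28);s=robot.sense();print(s['force'],s['wrist_torque'])"; python3 -m handwheel '0 0 0 0 0 3 1;0 0 0 0 0 0 1'>/dev/null;  python3 -c "
from h import *
todo(.533,.124,.0954,102.28);s=robot.sense();print(s['force'],s['wrist_torque'],s['grip_width'])"; done
```

```text
tcp [0.5348 0.1243 0.0955] tool y ang -2.77 tilt [ 0.0047  0.001  -1.    ] shift cm [-0.04 -0.18  0.01] turn z deg 74.95 q6 0.167
[7.36004571 4.72314305 6.27271249] [ 0.68968429 -1.53146745  0.02774237]
tcp [0.535  0.1243 0.0955] tool y ang -5.75 tilt [ 0.0051  0.0011 -1.    ] shift cm [-0.05 -0.19  0.01] turn z deg 71.97 q6 0.219
[6.92444721 4.87922816 4.36129405] [ 0.78636429 -1.59896157  0.10729604] 0.10104550226722077
```

```bash
python3 -m handwheel '.07 .1 .03 0 0 0 1;0 0 0 0 0 0 1' >/dev/null; python3 -c "
from h import *
todo(.533,.124,.0954,102.28);s=robot.sense();print(s['force'],s['wrist_torque'])"; python3 -m handwheel '0 0 0 0 0 3 1;0 0 0 0 0 0 1'>/dev/null;  python3 -c "
from h import *
todo(.533,.124,.0954,102.28);s=robot.sense();print(s['force'],s['wrist_torque'],s['grip_width'])
a=robot.snapshot('wrist');b=robot.snapshot('scene');cv2.imwrite('pics/e1.png',np.hstack([cv2.resize(a[130:330,150:350],(400,400),interpolation=cv2.INTER_CUBIC),cv2.resize(b[100:200,150:250],(400,400),interpolation=cv2.INTER_CUBIC)]))"
```

```text
tcp [0.5353 0.1245 0.0954] tool y ang -5.69 tilt [ 3.7e-03  3.0e-04 -1.0e+00] shift cm [-0.07 -0.23 -0.  ] turn z deg 72.03 q6 0.219
[ 2.35389923 -0.21067443 14.14174873] [-0.15780349 -0.61016045  0.09705352]
tcp [0.5355 0.1245 0.0954] tool y ang -8.74 tilt [ 4.1e-03  4.0e-04 -1.0e+00] shift cm [-0.09 -0.24 -0.  ] turn z deg 68.98 q6 0.273
[ 3.44144807 -0.13149648 11.44118358] [-0.10244695 -0.82728117  0.10885263] 0.09989748171831724
```

View pics/e1.png

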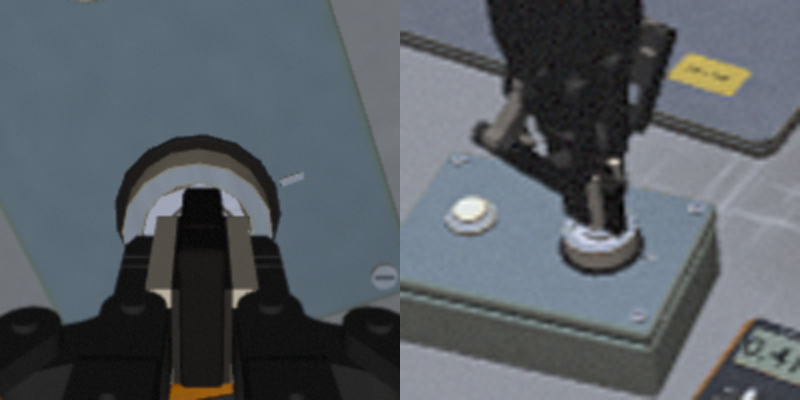

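The last view shows the key seated in the bezel and turned along with the jaws, and the multimeter and lamp look undisturbed. Torque is still only spring-like, about 0.11 N m, so I'll turn on to the hard stop.

```bash
python3 -m handwheel '0 .04 0 0 0 2 1;0 0 0 0 0 0 1' >/dev/null; python3 -c "
from h import *
todo(.533,.124,.0954,102.28);s=robot.sense();print(s['force'],s['wrist_torque'])"; python3 -m handwheel '0 0 0 0 0 2 1;0 0 0 0 0 0 1'>/dev/null;  python3 -c "
from h import *
todo(.533,.124,.0954,102.28);s=robot.sense();print(s['force'],s['wrist_torque'],s['grip_width'])"; python3 -m handwheel '0 0 0 0 0 2 1;0 0 0 0 0 0 1'>/dev/null;  python3 -c "
from h import *
todo(.533,.124,.0954,102.28);s=robot.sense();print(s['force'],s['wrist_torque'],s['grip_width'])"
```

```text
tcp [0.5357 0.1245 0.0954] tool y ang -10.73 tilt [ 3.7e-03  5.0e-04 -1.0e+00] shift cm [-0.1  -0.26 -0.  ] turn z deg 66.99 q6 0.307
[ 2.19818562  1.71430155 14.1665747 ] [ 0.04239352 -0.59321173  0.05086222]
tcp [0.5358 0.1245 0.0954] tool y ang -12.73 tilt [ 3.9e-03  5.0e-04 -1.0e+00] shift cm [-0.11 -0.26 -0.  ] turn z deg 64.99 q6 0.342
[ 3.5249416   1.35478838 11.87365978] [ 0.07916781 -0.75122377  0.16425857] 0.10338485872892154
tcp [0.5359 0.1245 0.0954] tool y ang -14.72 tilt [ 4.2e-03  5.0e-04 -1.0e+00] shift cm [-0.13 -0.27 -0.  ] turn z deg 63.0 q6 0.377
[ 3.84492483  1.29412515 11.14412683] [ 0.0857063  -0.91461865  0.18465395] 0.1055123112994912
```

```bash
cat > m.py <<'E'
from h import *
s=robot.sense();P,M=pose();print(P.round(4),"turned",round(102.3-np.degrees(np.arctan2(M[1,1],M[0,1])),2),s['force'].round(1),s['wrist_torque'].round(3),s['grip_width'].round(4),s['gripper_force'].round(1))
E
python3 -m handwheel '0 0 0 0 0 0 1;0 0 0 0 0 0 1'>/dev/null; python3 m.py
python3 -m handwheel '0 0 0 0 0 3 1;0 0 0 0 0 0 1'>/dev/null; python3 m.py
python3 -m handwheel '0 0 0 0 0 0 1'>/dev/null; python3 m.py
python3 -m handwheel '0 0 0 0 0 3 1;0 0 0 0 0 0 1'>/dev/null; python3 m.py
python3 -m handwheel '0 0 0 0 0 0 1'>/dev/null; python3 m.py
```

```text
Traceback (most recent call last):
  File "m.py", line 2, in <module>
    s=robot.sense();P,M=pose();print(P.round(4),"turned",round(102.3-np.degrees(np.arctan2(M[1,1],M[0,1])),2),s['force'].round(1),s['wrist_torque'].round(3),s['grip_width'].round(4),s['gripper_force'].round(1))
                                                                                                                                                             ^^^^^^^^^^^^^^^^^^^^^
AttributeError: 'float' object has no attribute 'round'
Traceback (most recent call last):
  File "m.py", line 2, in <module>
    s=robot.sense();P,M=pose();print(P.round(4),"turned",round(102.3-np.degrees(np.arctan2(M[1,1],M[0,1])),2),s['force'].round(1),s['wrist_torque'].round(3),s['grip_width'].round(4),s['gripper_force'].round(1))
                                                                                                                                                             ^^^^^^^^^^^^^^^^^^^^^
AttributeError: 'float' object has no attribute 'round'
Traceback (most recent call last):
  File "m.py", line 2, in <module
[... 779 characters left out ...]
                                                                                                           ^^^^^^^^^^^^^^^^^^^^^
AttributeError: 'float' object has no attribute 'round'
Traceback (most recent call last):
  File "m.py", line 2, in <module>
    s=robot.sense();P,M=pose();print(P.round(4),"turned",round(102.3-np.degrees(np.arctan2(M[1,1],M[0,1])),2),s['force'].round(1),s['wrist_torque'].round(3),s['grip_width'].round(4),s['gripper_force'].round(1))
                                                                                                                                                             ^^^^^^^^^^^^^^^^^^^^^
AttributeError: 'float' object has no attribute 'round'
```

```bash
sed -i "s/,s\['grip_width'\].*/,round(float(s['grip_width']),4),round(float(s['gripper_force']),1),round(s['clock'],2))/" m.py; python3 m.py; python3 -m handwheel '0 0 0 0 0 0 1;0 0 0 0 0 0 1'>/dev/null; python3 m.py
```

```text
[0.5367 0.1257 0.0955] turned 123.03 [ 6.5 13.1  8.5] [ 2.893 -1.459  0.037] 0.1042 79.5 21.12
[0.5367 0.1257 0.0955] turned 123.03 [ 7.2 13.3  7.3] [ 2.935 -1.472  0.091] 0.1008 79.5 21.38
```

```bash
cat > lamp.py <<'E'
from h import *
a=cv2.imread("pics/s4f.png");b=robot.snapshot("scene");print("lamp",a[148:158,162:173].max((0,1)),b[148:158,162:173].max((0,1)),a[148:158,162:173].mean((0,1)),b[148:158,162:173].mean((0,1)))
E
python3 lamp.py
python3 -m handwheel '0 0 0 0 0 3 1;0 0 0 0 0 0 1;0 0 0 0 0 0 1'>/dev/null; python3 m.py
python3 -m handwheel '0 0 0 0 0 3 1;0 0 0 0 0 0 1;0 0 0 0 0 0 1'>/dev/null; python3 m.py
```

```text
lamp [237 237 234] [237 237 233] [176.31818182 173.45454545 167.50909091] [177.02727273 174.12727273 168.09090909]
[0.5368 0.1257 0.0955] turned 126.03 [ 7.7 13.9  7.2] [ 2.829 -1.514  0.024] 0.1031 79.5 21.8
[0.5351 0.1249 0.0954] turned 129.01 [-0.9  5.7 16.3] [1.128 0.118 0.067] 0.0999 80.8 22.18
```

Run:
```python
from h import *
a=cv2.imread("pics/w4f.png");b=robot.snapshot("wrist");cv2.imwrite("pics/now.png",b)
d=cv2.absdiff(a,b).max(2)
for r in range(236,326,8):
    print(r,a[r,226:276:2].mean(1).astype(int).tolist());print("   ",b[r,226:276:2].mean(1).astype(int).tolist())
```

```text
236 [108, 108, 108, 107, 106, 90, 74, 70, 8, 6, 9, 9, 6, 11, 9, 6, 6, 28, 108, 76, 106, 111, 111, 110, 110]
    [160, 169, 170, 169, 169, 123, 88, 53, 8, 6, 12, 11, 12, 13, 6, 11, 11, 28, 101, 93, 165, 172, 174, 130, 137]
244 [124, 67, 64, 63, 64, 63, 27, 8, 10, 10, 9, 8, 11, 11, 9, 9, 8, 10, 16, 61, 63, 62, 63, 63, 97]
    [166, 84, 77, 77, 76, 76, 34, 10, 12, 13, 9, 11, 12, 12, 10, 8, 12, 9, 15, 74, 77, 77, 77, 77, 129]
252 [52, 63, 64, 62, 63, 60, 13, 10, 7, 8, 12, 9, 8, 9, 9, 11, 8, 9, 11, 40, 63, 63, 64, 62, 61]
    [63, 78, 77, 77, 77, 74, 19, 9, 10, 10, 11, 10, 11, 10, 9, 11, 8, 11, 9, 49, 77, 77, 77, 77, 75]
260 [64, 62, 63, 64, 62, 50, 11, 24, 31, 32, 32, 33, 31, 32, 32, 32, 33, 30, 22, 23, 61, 63, 63, 63, 64]
    [78, 78, 77, 77, 77, 60, 10, 21, 26, 25, 24, 23, 27, 26, 26, 25, 25, 24, 19, 26, 75, 76, 77, 77, 77]
268 [63, 63, 63, 64, 62, 23, 10, 21, 30, 30, 30, 32, 33, 33, 32, 32, 31, 29, 13, 12, 61, 62, 63, 64, 63]
    [77, 77, 77, 76, 76, 30, 14, 18, 24, 26, 25, 26, 25, 24, 24, 24, 25, 22, 14, 16, 72, 76, 77, 76, 77]
276 [50, 129, 177, 187, 182, 59, 45, 24, 31, 31, 31, 31,
[... 730 characters left out ...]
, 25, 24, 25, 25, 25, 26, 24, 24, 23, 22, 39, 42, 16, 17, 12, 16, 17]
308 [12, 13, 13, 29, 23, 42, 45, 19, 26, 29, 29, 28, 29, 27, 30, 28, 29, 24, 44, 46, 18, 19, 17, 13, 15]
    [14, 14, 12, 24, 17, 38, 40, 16, 24, 25, 24, 26, 26, 25, 25, 25, 24, 20, 40, 40, 20, 24, 14, 14, 15]
316 [14, 18, 17, 30, 22, 72, 44, 26, 28, 27, 29, 27, 28, 27, 28, 29, 26, 23, 42, 55, 29, 20, 19, 10, 15]
    [16, 10, 13, 23, 16, 66, 40, 22, 22, 26, 22, 22, 25, 26, 22, 24, 23, 18, 38, 47, 28, 24, 23, 15, 12]
324 [16, 16, 28, 31, 33, 93, 95, 94, 88, 87, 87, 89, 89, 88, 89, 88, 88, 90, 95, 94, 54, 20, 26, 13, 10]
    [12, 7, 22, 21, 33, 106, 89, 122, 95, 96, 90, 83, 55, 52, 53, 57, 55, 55, 62, 59, 38, 25, 28, 15, 12]
```

The bow is still flush in the jaws, so the key really did turn with the tool. I'll average the wrench to judge whether the spring and stop are loading it.

```bash
cat > avg.py <<'E'
from h import *
L=[]
for i in range(8):
    robot.snapshot("scene");s=robot.sense();L.append(np.r_[s["force"],s["wrist_torque"],s["eef_pos"]*1000])
L=np.array(L);m=L.mean(0);P,M=pose()
r=m[6:8]-[533.2,124.2]
print("turned",round(102.3-np.degrees(np.arctan2(M[1,1],M[0,1])),1),"F",m[:3].round(1),"T",m[3:6].round(3),"sdTz",L[:,5].std().round(3),"P",m[6:].round(2),"tilt",M[:2,2].round(4),"Tkey",(m[5]+(r[0]*m[1]-r[1]*m[0])/1000).round(3),"t",s["clock"])
E
python3 avg.py
python3 -m handwheel '0 0 0 0 0 -5 1;0 0 0 0 0 -5 1;0 0 0 0 0 0 1'>/dev/null; python3 avg.py
python3 -m handwheel '0 0 0 0 0 -5 1;0 0 0 0 0 -5 1;0 0 0 0 0 0 1'>/dev/null; python3 avg.py
```

```text
turned 129.0 F [-0.2  5.9 16.3] T [1.135 0.175 0.035] sdTz 0.044 P [535.13 124.92  95.36] tilt [0.0027 0.0011] Tkey 0.047 t 22.625
turned 119.0 F [-1.5  3.2 17.9] T [0.595 0.374 0.061] sdTz 0.023 P [534.86 124.67  95.34] tilt [0.0021 0.0007] Tkey 0.067 t 23.4
turned 109.0 F [-1.7  1.5 18.4] T [0.243 0.319 0.044] sdTz 0.029 P [534.86 124.51  95.34] tilt [0.0021 0.0005] Tkey 0.047 t 24.175
```

```bash
python3 -m handwheel '0 0 -.02 0 0 -8 1;0 0 0 0 0 -8 1;0 0 0 0 0 0 1'>/dev/null; python3 avg.py
python3 -m handwheel '0 0 0 0 0 -10 1;0 0 0 0 0 -10 1;0 0 0 0 0 0 1'>/dev/null; python3 avg.py
```

```text
turned 93.0 F [-1.5  1.4 15.3] T [0.241 0.266 0.023] sdTz 0.011 P [534.71 124.48  95.36] tilt [0.0017 0.0004] Tkey 0.026 t 24.95
turned 73.0 F [-2.5  0.9 16.3] T [0.039 0.476 0.046] sdTz 0.028 P [534.52 124.39  95.35] tilt [0.0013 0.0003] Tkey 0.048 t 25.725
```

```bash
python3 -m handwheel '0 0 0 0 0 8 1;0 0 0 0 0 8 1;0 0 0 0 0 0 1'>/dev/null; python3 avg.py
python3 -m handwheel '0 0 0 0 0 9 1;0 0 0 0 0 0 1'>/dev/null; python3 avg.py
python3 -m handwheel '0 0 0 0 0 6 1;0 0 0 0 0 0 1'>/dev/null; python3 avg.py
```

```text
turned 89.0 F [-0.4  1.8 14.1] T [ 0.313  0.098 -0.021] sdTz 0.036 P [534.88 124.51  95.36] tilt [0.002  0.0005] Tkey -0.018 t 26.5
turned 98.0 F [-0.5  1.9 13.3] T [ 0.302  0.024 -0.028] sdTz 0.021 P [534.97 124.52  95.36] tilt [0.0022 0.0006] Tkey -0.025 t 27.15
turned 104.0 F [-0.   1.5 12.9] T [ 0.328 -0.033 -0.03 ] sdTz 0.035 P [535.03 124.52  95.37] tilt [0.0023 0.0005] Tkey -0.027 t 27.8
```

```bash
sed -i 's/range(8)/range(4)/' avg.py
python3 -m handwheel '0 0 0 0 0 -10 1;0 0 0 0 0 -10 1;0 0 0 0 0 -10 1;0 0 0 0 0 -10 1;0 0 0 0 0 -4 1'>/dev/null; python3 avg.py
python3 -m handwheel '0 0 0 0 0 -10 1'>/dev/null; python3 avg.py
python3 -m handwheel '0 0 0 0 0 -10 1'>/dev/null; python3 avg.py
```

```text
turned 60.0 F [-4.7 -1.1 19.2] T [-0.251  1.018 -0.2  ] sdTz 0.02 P [534.03 124.19  95.34] tilt [0.0004 0.    ] Tkey -0.201 t 28.625
turned 50.0 F [-6.9 -4.2 22.2] T [-1.118  1.545  0.008] sdTz 0.038 P [533.55 123.89  95.33] tilt [-0.0006 -0.0006] Tkey 0.004 t 28.95
turned 40.0 F [-9.3 -6.8 25.4] T [-1.696  1.983  0.022] sdTz 0.037 P [533.06 123.62  95.31] tilt [-0.0016 -0.0011] Tkey 0.017 t 29.275
```

```bash
python3 -m handwheel '.06 -.1 -.02 0 0 -10 1;0 0 0 0 0 0 1'>/dev/null; python3 avg.py
python3 -m handwheel '0 0 0 0 0 -10 1;0 0 0 0 0 -10 1;0 0 0 0 0 0 1'>/dev/null; python3 avg.py
```

```text
turned 30.0 F [-8.6 -3.7 21.2] T [-0.685  1.757  0.098] sdTz 0.019 P [532.16 123.36  95.35] tilt [-0.0015 -0.0005] Tkey 0.095 t 29.725
turned 10.0 F [-9.9 -2.1 21.6] T [-0.393  1.923  0.037] sdTz 0.018 P [531.96 123.48  95.33] tilt [-0.0017 -0.0003] Tkey 0.032 t 30.3
```

```bash
python3 -m handwheel '0 0 -.01 0 0 8 1;0 0 0 0 0 8 1;0 0 0 0 0 8 1;0 0 0 0 0 8 1;0 .04 0 0 0 8 1;.01 .04 0 0 0 8 1;.01 .04 0 0 0 8 1;0 0 0 0 0 0 1'>/dev/null; python3 avg.py
python3 -m handwheel '0 0 0 0 0 8 1;0 0 0 0 0 8 1;0 0 0 0 0 0 1'>/dev/null; python3 avg.py
```

```text
turned 66.0 F [-11.3   6.7  21.2] T [1.276 2.316 0.024] sdTz 0.01 P [532.17 125.28  95.32] tilt [-0.0024  0.0008] Tkey 0.029 t 31.5
turned 82.0 F [-9.7 10.8 18.9] T [2.207 1.956 0.032] sdTz 0.031 P [532.5  125.74  95.35] tilt [-0.0017  0.0015] Tkey 0.039 t 32.075
```

```bash
python3 -m handwheel '.14 -.06 -.01 0 0 0 1;0 0 0 0 0 0 1'>/dev/null; python3 avg.py
python3 -m handwheel '0 0 0 0 0 8 1;0 0 0 0 0 0 1'>/dev/null; python3 avg.py
```

```text
turned 82.0 F [-4.1  4.2 13.1] T [0.755 0.971 0.089] sdTz 0.018 P [532.23 126.24  95.38] tilt [-0.0004  0.0006] Tkey 0.093 t 32.525
turned 90.0 F [-4.7  5.2 12.5] T [1.083 0.997 0.058] sdTz 0.018 P [532.26 126.35  95.38] tilt [-0.0003  0.0008] Tkey 0.063 t 32.975
```

```bash
python3 -m handwheel '.05 -.03 0 0 0 4 1;0 0 0 0 0 0 1'>/dev/null; python3 avg.py
python3 -m handwheel '0 0 0 0 0 4 1;0 0 0 0 0 0 1'>/dev/null; python3 avg.py
```

```text
turned 94.0 F [-3.1  2.6 10.7] T [0.578 0.619 0.087] sdTz 0.018 P [532.16 126.54  95.38] tilt [0.0002 0.0004] Tkey 0.092 t 33.425
turned 98.0 F [-2.2  3.1 10.1] T [0.692 0.522 0.088] sdTz 0.023 P [532.28 126.58  95.38] tilt [0.0005 0.0005] Tkey 0.091 t 33.875
```

```bash
python3 -m handwheel '0 0 0 0 0 3 1;0 0 0 0 0 0 1'>/dev/null; python3 avg.py
python3 -m handwheel '0 0 0 0 0 3 1;0 0 0 0 0 0 1'>/dev/null; python3 avg.py
```

```text
turned 101.0 F [-2.2  2.9  9.5] T [0.771 0.394 0.12 ] sdTz 0.015 P [532.38 126.61  95.39] tilt [0.0006 0.0006] Tkey 0.123 t 34.325
turned 104.0 F [-1.4  3.5  9.2] T [0.839 0.327 0.109] sdTz 0.021 P [532.49 126.64  95.41] tilt [0.0009 0.0006] Tkey 0.11 t 34.775
```

```bash
python3 -m handwheel '0 0 .01 0 0 3 1;0 0 0 0 0 0 1'>/dev/null; python3 avg.py
python3 -m handwheel '0 0 0 0 0 3 1;0 0 0 0 0 0 1'>/dev/null; python3 avg.py
```

```text
turned 107.0 F [-1.3  3.7 10.4] T [0.853 0.283 0.133] sdTz 0.017 P [532.6  126.66  95.4 ] tilt [0.0011 0.0007] Tkey 0.134 t 35.225
turned 110.0 F [-1.3  3.3 10.1] T [0.882 0.268 0.093] sdTz 0.032 P [532.61 126.66  95.39] tilt [0.0011 0.0007] Tkey 0.094 t 35.675
```

```bash
python3 -m handwheel '0 0 0 0 0 2 1;0 0 0 0 0 0 1'>/dev/null; python3 avg.py
python3 -m handwheel '0 0 0 0 0 2 1;0 0 0 0 0 0 1'>/dev/null; python3 avg.py
```

```text
turned 112.0 F [-0.9  3.6 10.3] T [0.877 0.189 0.123] sdTz 0.017 P [532.66 126.66  95.39] tilt [0.0012 0.0007] Tkey 0.124 t 36.125
turned 114.0 F [-0.7  3.9 10.4] T [0.903 0.11  0.137] sdTz 0.029 P [532.73 126.68  95.4 ] tilt [0.0014 0.0007] Tkey 0.137 t 36.575
```

```bash
python3 -m handwheel '0 0 0 0 0 1.5 1;0 0 0 0 0 0 1;0 0 0 0 0 0 1;0 0 0 0 0 0 1'>/dev/null; python3 avg.py; python3 m.py
```

```text
turned 115.5 F [-0.4  3.8  9.9] T [0.914 0.14  0.142] sdTz 0.008 P [532.73 126.67  95.38] tilt [0.0013 0.0007] Tkey 0.141 t 37.275
[0.5327 0.1267 0.0954] turned 115.51 [-0.   3.9 10.2] [0.935 0.147 0.154] 0.105 79.8 37.27
```

```bash
python3 -c "
from rig import robot
print(robot.sign_off())"
```

```text
the job is handed in; nothing more can be done
None
```

I handed the job in at 37 s with the key pressed home, turned 115.5° clockwise and still gripped against the return spring; I take the switch to be at its stop because the torque held at 0.14 N m (spring 0.12 at the stop), though I felt no hard stop. My first turn went too far, to 129°, and the drive slipped, so I turned the key back to about 10° without taking it out and turned it again; I did not check the other keys or the multimeter with a final picture.

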